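Take the gudgeon pin from the crowded valve-spring rack and kit it with its piston

TASK

The plain steel gudgeon pin stands in the middle of the plywood rack, hemmed in by valve springs; only the empty pockets in front of it and behind it, seen along the rack's open lane, leave room for fingers. Lift the pin out through that gap, leaving the springs on either side standing in their pockets, and stand it upright in the empty bay of the steel tray, beside the piston.

Things in the scene. Friction and masses are not known exactly. Their poses are not given: they have to be found in the camera images.
- pin_mid (a point): gudgeon pin: smooth bright steel tube, 22 mm in diameter, 60 mm tall, about 110 g, upright and loose in a 20 mm deep, 26 mm wide pocket in the middle of a fixed plywood rack (block 150 x 138 mm, 26 mm thick). The point is its centre, half-way up; z along its axis. The block's upper face is 10 mm below this point; the pin's top is level with the springs' tops, 66 mm above the bench.
- spring_1_mid (a point): grey coil valve spring, 34 mm in diameter, 48 mm tall, loose in an 8 mm deep pocket right beside the pin (40 mm between centres, 12 mm of air: no room for a finger). The point is its centre, half-way up; z up. At right angles to the line joining spring_1 and spring_2, an open lane 46 mm wide runs through the pin, with an empty pocket before and behind it: fingers fit there and close along the lane.
- spring_2_mid (a point): the same kind of spring (34 mm in diameter, 48 mm tall, loose, 8 mm deep pocket) on the pin's other side, 80 mm from spring_1. The point is its centre, half-way up; z up. Four more such springs, fixed, fill the rack's corners: one 46 mm before and one 46 mm behind each of these two, so they flank the lane. The rack may be turned by up to 35 degrees and stand left or right of the tray.
- empty_bay (a point): empty bay, about 120 x 120 mm inside, of a fixed low steel tray (130 x 250 mm, rim 18 mm above the bench), turned by up to 25 degrees. The point is the centre of the bay's floor, 4 mm above the bench; x, y parallel to the tray's sides, z up. Along +y, past a low divider, an aluminium piston (90 mm in diameter, top 68 mm above the bench) stands 124 mm away; fingers closing along x clear it.

How it is judged:
By the outcome, as a careful person would: the job done as asked, in the order asked, and still so for the second after the job is handed in, with the robot touching nothing.
It also fails if it takes over 37 s, if anything falls off the work surface, if the arm or the gripper's body presses on something with over 40 N, if the wrist force passes 120 N, or if a joint passes its speed limit or range.

ROBOT

A 6-joint arm with a two-finger parallel gripper is mounted at the origin on a cart in front of the work surface, level with it; the furniture and walls round the work are solid. World frame = base frame: x ahead of the robot, y to its left, z up, the work surface at z = 0. Lengths are in m, angles in rad, forces in N, time in s.
With the tool pointing down it reaches from about 0.35 to 0.775 m from the base axis. Payload 7.3 kg.
Tool frame: the origin (TCP) lies on the centre line of the jaws, within the pads' length; the fingertips stand 25 mm ahead of it and the grasp point (between the pads) lies 6 mm ahead of it; z points along the fingers, y is the line along which they close (so a half turn about z gives the same grasp; the last joint's range is limited). The gripper opens to 92 mm and grips with 3 to 60 N. Pads are 19 mm wide; open, the fingers measure 130 mm over their backs; the gripper's body (75 mm by 190 mm) begins 47 mm behind the grasp point.
Start: joints at [1.126, 0.342, 1.524, -0, 1.275, -0.146], TCP at [0.155, 0.502, 0.252] pointing down, gripper open.
Joint ranges: [-2.53, 2.53], [-0.77, 2.02], [0.04, 2.7], [-1, 4.14], [0.28, 2.66], [-3.11, 3.11]. Speed limits (rad/s): [2.57, 2.57, 3.14, 3.14, 3.14, 3.14].

INTERFACE

Orientations are given as a unit quaternion [w, x, y, z].
In Python, from workcell import bot gives the robot as it stands.
- The arm moves only by the shell command python3 -m handwheel 'ROWS' [FORCE]. ROWS is JSON, a list that holds one entry, the list of rows, each a list of 7 numbers: the shift along the tool's x, y, z in m, then the turn, a rotation vector about the tool's x, y, z in rad, then the opening, from 0 (shut) to 1 (fully open). A call has 1 to 12 rows; each row shifts and turns the commanded pose from where the row before left it, along the tool's axes as they then stand; what a row does not reach is not made up. A row lasts 1/12 s, in which the tool goes at most 41.7 mm and 7.16 degrees, less where a joint would pass 70% of its speed; a pose out of reach is approached as far as the arm can. A call with a gripper value outside its range is refused whole. The fingers move at their own pace and stop on an object; FORCE is the grip in N (left out, the last holds). Time passes only in rows, so rows that do not move let the fingers close. It gives the time, the measured TCP pose, the force, the opening and the grip force at its end, in the units of the state.
- bot.read_state(): the state, without advancing time (a new reading comes with each control period).
- bot.snapshot(name): name is "scene" or "top" or "wrist"; returns a dict with "color" (480x640x3 uint8, red, green, blue), "range_z" (480x640 float32, m along the optical axis (not along the pixel's ray), 0 where there is no reading), "fx", "fy", "cx", "cy" (pixels), "world_from_camera" (4x4, takes a point from camera to world coordinates); the wrist camera has in their place "T_tool_cam" (4x4, takes a point from camera to tool coordinates, whose origin is the TCP and whose axes are the flange's). Camera axes: x right, y up, looking along -z (the intrinsics and any distortion apply to the point x, -y, -z); pixel columns grow to the right and rows downward; lengths in m; the calibration is good to about 2 mm. A picture is of the moment at which its call begins: read the wrist's pose just before it.
- bot.hand_in(): hands the job in; it is judged then, once.
The state is a dict: "t": time; "joints": joint angles; "qvel": joint speeds; "joint_torque": joint torques, N m; "ee_pos": TCP position; "tcp_rot": TCP orientation; "contact_force": force on the tool from outside, world axes, zero at the start; "moment": the same for the moment, N m; "finger_gap": opening from 0.0 (shut) to 1.0 (fully open); "finger_force": force on a finger pad.
Only numpy, scipy, OpenCV 4.12 (cv2) and the standard library are available. Lean on these libraries where they do the work, as an engineer would, in place of code of your own. Each camera call takes 0.05 s, during which the arm holds its last target. There are 200 camera calls.

## Working session

There is one attempt and no reset: what is moved stays moved. The work goes in short steps, Python scripts to look and compute and a shell command to move; the robot and the scene stay as the last step left them, time stands still between calls to the robot, and variables do not carry over. Pictures are saved under pics/ and viewed, at most 10 in all, crops included, and the job is handed in when it is done.

```bash
mkdir -p pics
python3 - <<'E'
from workcell import bot
import cv2,numpy as np
print(bot.read_state())
for n in ("top","scene"):
    s=bot.snapshot(n); cv2.imwrite(f"pics/{n}0.png",s["color"][:,:,::-1]); np.savez(f"{n}0.npz",**s)
    print(n,s["fx"],s["fy"],s["cx"],s["cy"],s["world_from_camera"].round(4).tolist(),s.keys())
E
```

```text
{'t': 0.0, 'joints': array([ 1.12599065e+00,  3.42725687e-01,  1.52499024e+00, -2.03948203e-06,
        1.27539609e+00, -1.45980673e-01]), 'qvel': array([-8.83896087e-04, -1.87944790e-03, -8.87597495e-05,  1.58278303e-04,
       -1.01389259e-04, -2.72839463e-04]), 'joint_torque': array([ 1.51822187e-04, -4.31249142e+01, -2.44210660e+01,  7.17918598e-02,
        5.61480399e-02, -1.14766399e-04]), 'ee_pos': array([0.15437313, 0.50141752, 0.25105274]), 'tcp_rot': array([-2.20221865e-04,  1.48856869e-01,  9.88858461e-01, -7.27060328e-04]), 'contact_force': array([ 0.19109473, -0.06279882, -0.9473917 ]), 'moment': array([ 0.0616143 ,  0.03137989, -0.02513233]), 'finger_force': 0.0, 'finger_gap': 0.9973993335320949}
top 536.0461518740425 536.0461518740425 315.55159526443384 239.07135357733839 [[0.0262, 0.9812, -0.1913, 0.3735], [-0.999, 0.0329, 0.0317, -0.0138], [0.0374, 0.1902, 0.981, 0.9169], [0.0, 0.0, 0.0, 1.0]] dict_keys(['color', 'range_z', 'fx', 'fy', 'cx', 'cy', 'world_from_camera'])
scene 473.3658959492296 473.3658959492296 317.1212879770772 239.19233694242777 [[-0.7979, 0.399, -0.4518, 0.1584], [-0.6025, -0.548, 0.5802, 0.4487], [-0.016, 0.7352, 0.6777, 0.6476], [0.0, 0.0, 0.0, 1.0]] dict_keys(['color', 'range_z', 'fx', 'fy', 'cx', 'cy', 'world_from_camera'])
```

View pics/top0.png

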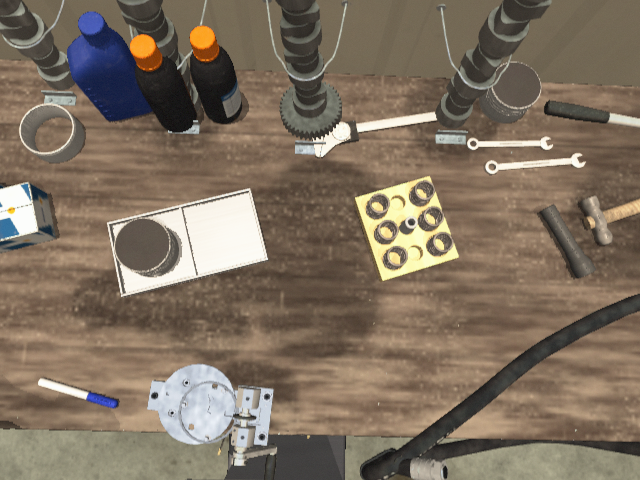

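The top view shows the rack centred near (408,226), with the pin at (409,224) and the loose springs at (385,232) and (430,218). The lane runs from (398,203) to (417,252). The tray's empty bay is centred near (226,232), and the piston is at (146,247).

```bash
cat > h.py <<'E'
import numpy as np,cv2
def ray(s,uv,z,T=None):
    T=s["world_from_camera"] if T is None else T
    uv=np.atleast_2d(uv).astype(float)
    d=np.c_[(uv[:,0]-s["cx"])/s["fx"],-(uv[:,1]-s["cy"])/s["fy"],-np.ones(len(uv))]@T[:3,:3].T
    o=T[:3,3]
    return o+d*((z-o[2])/d[:,2])[:,None]
def cloud(s,T=None):
    T=s["world_from_camera"] if T is None else T
    v,u=np.mgrid[:480,:640]; r=s["range_z"]
    p=np.stack([(u-s["cx"])/s["fx"]*r,-(v-s["cy"])/s["fy"]*r,-r],-1)
    return p@T[:3,:3].T+T[:3,3]
def blob(m,seed):
    n,l,st,c=cv2.connectedComponentsWithStats(m.astype(np.uint8))
    return (l==l[seed[1],seed[0]]).astype(np.uint8)
def rect(s,mask,z,T=None):
    c=max(cv2.findContours(mask,0,1)[0],key=cv2.contourArea)[:,0]
    p=ray(s,c,z,T)[:,:2]
    return cv2.minAreaRect((p*1000).astype(np.float32)), p
E
python3 - <<'E'
from h import *
s=dict(np.load("top0.npz")); hsv=cv2.cvtColor(s["color"],cv2.COLOR_RGB2HSV); P=cloud(s)
m=cv2.inRange(hsv,(18,60,150),(35,255,255)); m[:, :340]=0;m[:,470:]=0;m[:170]=0;m[290:]=0
r,_=rect(s,cv2.morphologyEx(m,3,np.ones((5,5))),.026); print("rack",r, cv2.boxPoints(r).round().tolist())
w=cv2.inRange(hsv,(0,0,170),(180,50,255)); w[:, :100]=0;w[:,280:]=0;w[:180]=0;w[300:]=0
for z in(.004,.018):
  r,_=rect(s,cv2.morphologyEx(w,3,np.ones((9,9))),z); print("tray",z,r,cv2.boxPoints(r).round().tolist())
# piston and tall things by depth
for nm,(u0,u1,v0,v1) in dict(piston=(100,190,200,290),rack=(350,460,170,285)).items():
    Q=P[v0:v1,u0:u1]; ok=(Q[...,2]>.055)&(Q[...,2]<.08)
    n,l,st,c=cv2.connectedComponentsWithStats(ok.astype(np.uint8))
    for i in range(1,n):
        q=Q[l==i]
        if len(q)>15: print(nm,len(q),q.mean(0).round(4),(c[i]+[u0,v0]).round(1))
print(P[232,226],P[226,380],ray(s,[[409,224]],.066))
cv2.imwrite("pics/rackz.png",cv2.resize(s["color"][165:290,345:470,::-1],(600,600),interpolation=2))
E
```

```text
rack ((574.031494140625, -197.45578002929688), (152.56112670898438, 139.6365509033203), 18.761890411376953) [[479.0, -156.0], [524.0, -288.0], [669.0, -239.0], [624.0, -107.0]]
tray 0.004 ((541.6639404296875, 178.10311889648438), (132.55349731445312, 252.7780303955078), 16.24884033203125) [[443.0, 281.0], [513.0, 38.0], [641.0, 75.0], [570.0, 318.0]]
tray 0.018 ((539.0856323242188, 175.16079711914062), (130.52059936523438, 248.90133666992188), 16.248838424682617) [[442.0, 276.0], [511.0, 37.0], [637.0, 74.0], [567.0, 313.0]]
piston 2560 [0.5197 0.2336 0.0676] [142.7 245.5]
rack 167 [ 0.6281 -0.2201  0.0627] [424.1 190.8]
rack 161 [ 0.6027 -0.1452  0.063 ] [379.4 203.9]
rack 160 [ 0.5844 -0.2339  0.0626] [432.7 216.6]
rack 130 [ 0.5725 -0.1966  0.0635] [410.4 222.7]
rack 156 [ 0.5583 -0.1586  0.063 ] [387.4 230.5]
rack 155 [ 0.5409 -0.2484  0.0635] [442.  242.7]
rack 154 [ 0.5159 -0.1737  0.0636] [396.7 256.3]
[0.55920527 0.11221776 0.00196913] [ 0.56515226 -0.14628327  0.06402307] [[ 0.56970658 -0.19368869  0.066     ]]
```

View pics/rackz.png

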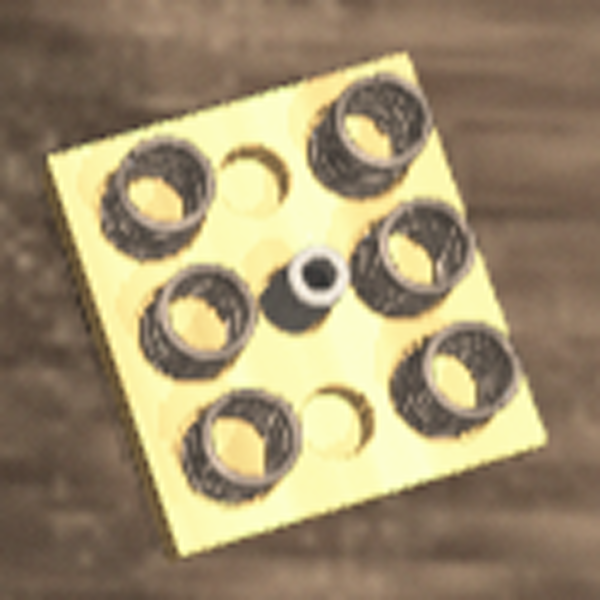

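The crop confirms the pin at the rack's centre, with its top near (411.5,222) in the full picture. The lane runs between the two empty pockets. The six springs' mean position agrees with the rack centre: pin at about (0.572,-0.197), lane at about 18.5° from x.

Next I check for tall obstacles and work out the first move.

```bash
cat >> h.py <<'E'
from scipy.spatial.transform import Rotation as R
def pose(st):
    q=st["tcp_rot"]; return np.array(st["ee_pos"]),R.from_quat([q[1],q[2],q[3],q[0]])
def down(yaw): # tool z down, tool y at world angle yaw
    y=[np.cos(yaw),np.sin(yaw),0]; z=[0,0,-1]
    return R.from_matrix(np.c_[np.cross(y,z),y,z])
def delta(st,xyz,yaw):
    p,r=pose(st); g=down(yaw)
    print("t",round(st["t"],2),"tcp",p.round(4),"turn",(r.inv()*g).as_rotvec().round(4),"shift now",r.inv().apply(xyz-p).round(4),"shift after turn",g.inv().apply(xyz-p).round(4))
E
python3 - <<'E'
from h import *
from workcell import bot
for n in("top","scene"):
    s=dict(np.load(n+"0.npz"));P=cloud(s);ok=(s["range_z"]>0)&(P[...,2]>.1)
    q=P[ok]
    for y0 in np.arange(-.5,.5,.1):
        b=q[(q[:,1]>y0)&(q[:,1]<y0+.1)&(q[:,0]>.3)]
        if len(b): print(n,round(y0,1),len(b),"min x",np.percentile(b[:,0],1).round(3),"zmin",b[:,2].min().round(2))
delta(bot.read_state(),[.572,-.197,.20],np.radians(18.5))
E
```

```text
top -0.5 3074 min x 0.87 zmin 0.1
top -0.4 1094 min x 0.774 zmin 0.1
top -0.3 5758 min x 0.771 zmin 0.1
top -0.2 2420 min x 0.87 zmin 0.1
top -0.1 3547 min x 0.771 zmin 0.1
top -0.0 2573 min x 0.777 zmin 0.1
top 0.1 6832 min x 0.741 zmin 0.1
top 0.2 5475 min x 0.736 zmin 0.1
top 0.3 3727 min x 0.753 zmin 0.1
top 0.4 1423 min x 0.803 zmin 0.1
scene -0.5 1929 min x 0.865 zmin 0.1
scene -0.4 1925 min x 0.777 zmin 0.1
scene -0.3 6299 min x 0.768 zmin 0.1
scene -0.2 6682 min x 0.866 zmin 0.1
scene -0.1 4812 min x 0.769 zmin 0.1
scene -0.0 12530 min x 0.782 zmin 0.1
scene 0.1 12762 min x 0.739 zmin 0.1
scene 0.2 16398 min x 0.734 zmin 0.1
scene 0.3 3238 min x 0.749 zmin 0.1
t 0.1 tcp [0.1544 0.5015 0.2511] turn [-1.300e-03  5.000e-04  9.491e-01] shift now [-0.6047 -0.5445  0.0517] shift after turn [-0.7949  0.1744  0.0511]
```

```bash
python3 -m handwheel '[[[0,0,0,0,0,0.1187,1],[0,0,0,0,0,0.1187,1],[0,0,0,0,0,0.1187,1],[0,0,0,0,0,0.1187,1],[0,0,0,0,0,0.1187,1],[0,0,0,0,0,0.1187,1],[0,0,0,0,0,0.1187,1],[0,0,0,0,0,0.1187,1],[-0.02,0.0044,0.0015,0,0,0,1],[-0.03,0.0066,0.0015,0,0,0,1],[-0.03,0.0066,0.0015,0,0,0,1],[-0.03,0.0066,0.0015,0,0,0,1]]]' && python3 -m handwheel '[[[-0.03,0.0066,0.002,0,0,0,1],[-0.03,0.0066,0.002,0,0,0,1],[-0.03,0.0066,0.002,0,0,0,1],[-0.03,0.0066,0.002,0,0,0,1],[-0.03,0.0066,0.002,0,0,0,1],[-0.03,0.0066,0.002,0,0,0,1],[-0.03,0.0066,0.002,0,0,0,1],[-0.03,0.0066,0.002,0,0,0,1],[-0.03,0.0066,0.002,0,0,0,1],[-0.03,0.0066,0.002,0,0,0,1],[-0.03,0.0066,0.002,0,0,0,1],[-0.03,0.0066,0.002,0,0,0,1]]]'
python3 - <<'E'
from h import *
from workcell import bot
delta(bot.read_state(),[.572,-.197,.20],np.radians(18.5))
E
```

```text
t: 1.1
ee_pos: [0.2124, 0.4038, 0.2452]
tcp_rot: [0.0, 0.584, 0.812, -0.0]
contact_force: [1.4, -0.3, 0.2]
finger_gap: 1.001
finger_force: 0.0
t: 2.1
ee_pos: [0.4018, 0.0873, 0.2215]
tcp_rot: [-0.0, 0.585, 0.811, -0.0]
contact_force: [0.2, 0.6, -0.7]
finger_gap: 1.002
finger_force: 0.0
t 2.1 tcp [0.4018 0.0873 0.2215] turn [-0.0003 -0.0002 -0.0007] shift now [-0.3235  0.0714  0.0214] shift after turn [-0.3236  0.0712  0.0215]
```

```bash
python3 -m handwheel '[[[-0.03,0.0066,0.002,0,0,0,1],[-0.03,0.0066,0.002,0,0,0,1],[-0.03,0.0066,0.002,0,0,0,1],[-0.03,0.0066,0.002,0,0,0,1],[-0.03,0.0066,0.002,0,0,0,1],[-0.03,0.0066,0.002,0,0,0,1],[-0.03,0.0066,0.002,0,0,0,1],[-0.03,0.0066,0.002,0,0,0,1],[-0.03,0.0066,0.002,0,0,0,1],[-0.03,0.0066,0.002,0,0,0,1],[-0.02,0.005,0.001,0,0,0,1],[0,0,0,0,0,0,1]]]'
python3 - <<'E'
from h import *
from workcell import bot
st=bot.read_state()
s=bot.snapshot("wrist"); p,r=pose(st)
W=np.eye(4);W[:3,:3]=r.as_matrix();W[:3,3]=p; T=W@s["T_tool_cam"]
cv2.imwrite("pics/wrist1.png",s["color"][:,:,::-1]); np.savez("wrist1.npz",W=T,**s)
delta(st,[.572,-.197,.20],np.radians(18.5))
print(T[:3,3],-T[:3,2])
P=cloud(s,T); ok=((P[...,2]>.056)&(P[...,2]<.08)&(s["range_z"]>0)).astype(np.uint8)
n,l,sg,c=cv2.connectedComponentsWithStats(ok)
for i in range(1,n):
    if sg[i,4]>100: print(sg[i,4],c[i].round(1),P[l==i].mean(0).round(4))
E
```

```text
t: 3.1
ee_pos: [0.5713, -0.1957, 0.1994]
tcp_rot: [0.0, 0.586, 0.811, -0.0]
contact_force: [-0.9, 0.4, -0.6]
finger_gap: 1.0
finger_force: 0.0
t 3.1 tcp [ 0.5713 -0.1957  0.1994] turn [-0.0004  0.0006 -0.0033] shift now [-0.0014  0.0002 -0.0006] shift after turn [-0.0014  0.0002 -0.0006]
[ 0.54796188 -0.12265892  0.33261608] [ 0.09052661 -0.26799603 -0.95915748]
904 [247.9 181.1] [ 0.516  -0.1742  0.0643]
827 [315.7 179.7] [ 0.559  -0.1589  0.0646]
906 [385.8 181.3] [ 0.6041 -0.1452  0.0645]
633 [318.  237.2] [ 0.573  -0.1965  0.0647]
826 [316.6 287.2] [ 0.5841 -0.2333  0.0635]
871 [379.5 289.3] [ 0.6283 -0.2205  0.0635]
860 [255. 288.] [ 0.5416 -0.2481  0.0634]
```

View pics/wrist1.png

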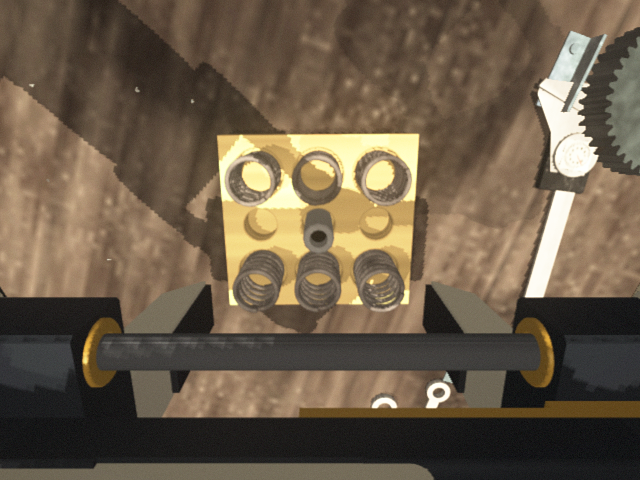

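The wrist view shows the pin's top at (318,237). The empty pockets are at (261,221) and (376,221), in line with the fingers, and the loose springs are at (317,178) and (318,280). The positions agree to about 1 mm, so I descend.

```bash
python3 -m handwheel '[[[-0.001,0.001,0.015,0,0,0,1],[0,0,0.02,0,0,0,1],[0,0,0.02,0,0,0,1],[0,0,0.02,0,0,0,1],[0,0,0.02,0,0,0,1],[0,0,0.015,0,0,0,1],[0,0,0.01,0,0,0,1],[0,0,0.01,0,0,0,1],[0,0,0.007,0,0,0,1],[0,0,0.004,0,0,0,1],[0,0,0,0,0,0,1]]]' 20 && python3 -m handwheel '[[[0,0,0,0,0,0,0.6],[0,0,0,0,0,0,0.4],[0,0,0,0,0,0,0.3],[0,0,0,0,0,0,0.1],[0,0,0,0,0,0,0.1],[0,0,0,0,0,0,0.1],[0,0,0,0,0,0,0.1],[0,0,0,0,0,0,0.1],[0,0,0,0,0,0,0.1]]]' 20
```

```text
t: 4.07
ee_pos: [0.5713, -0.1926, 0.0592]
tcp_rot: [-0.0, 0.584, 0.811, -0.0]
contact_force: [0.3, -0.4, 0.5]
finger_gap: 0.998
finger_force: 0.0
t: 4.82
ee_pos: [0.5715, -0.1929, 0.0597]
tcp_rot: [0.0, 0.584, 0.811, 0.0]
contact_force: [0.6, 1.0, 0.0]
finger_gap: 0.395
finger_force: 0.0
```

Run:
```python
from h import *
from workcell import bot
st=bot.read_state()
delta(st,[.5725,-.1966,.059],np.radians(18.2)); print(st["finger_gap"],st["qvel"].round(3))
s=bot.snapshot("wrist"); p,r=pose(st)
W=np.eye(4);W[:3,:3]=r.as_matrix();W[:3,3]=p; T=W@s["T_tool_cam"]
cv2.imwrite("pics/wrist2.png",s["color"][:,:,::-1])
P=cloud(s,T); ok=((P[...,2]>.056)&(P[...,2]<.08)&(s["range_z"]>0)).astype(np.uint8)
n,l,sg,c=cv2.connectedComponentsWithStats(ok)
for i in range(1,n):
    if sg[i,4]>100: print(sg[i,4],c[i].round(1),P[l==i].mean(0).round(4), r.inv().apply(P[l==i].mean(0)-p).round(4))
```

```text
t 4.82 tcp [ 0.5715 -0.1929  0.0597] turn [ 0.0001 -0.      0.0048] shift now [-0.0038 -0.0003  0.0007] shift after turn [-0.0038 -0.0003  0.0007]
0.3950159031560392 [-0.001 -0.001 -0.002 -0.     0.001  0.   ]
4068 [175.8 247. ] [ 0.5154 -0.1743  0.0637] [ 0.0354 -0.0473 -0.004 ]
3507 [310.6 244. ] [ 0.5586 -0.1586  0.0642] [ 0.0366 -0.0015 -0.0044]
4075 [448.6 248.7] [ 0.6037 -0.1455  0.0639] [ 0.0348  0.0455 -0.0041]
1036 [251.6 317.7] [ 0.5471 -0.1899  0.0663] [ 0.0105 -0.0223 -0.0066]
1046 [383.4 317.6] [ 0.591  -0.1753  0.0664] [ 0.0105  0.024  -0.0066]
630 [315.4 325.6] [ 0.5702 -0.1886  0.0612] [ 0.0045  0.0001 -0.0015]
335 [315.3 373.7] [ 0.5755 -0.2048  0.0662] [-0.0126  0.     -0.0065]
709 [313.8 400.4] [ 0.5804 -0.2214  0.059 ] [-0.0299 -0.0006  0.0008]
```

View pics/wrist2.png

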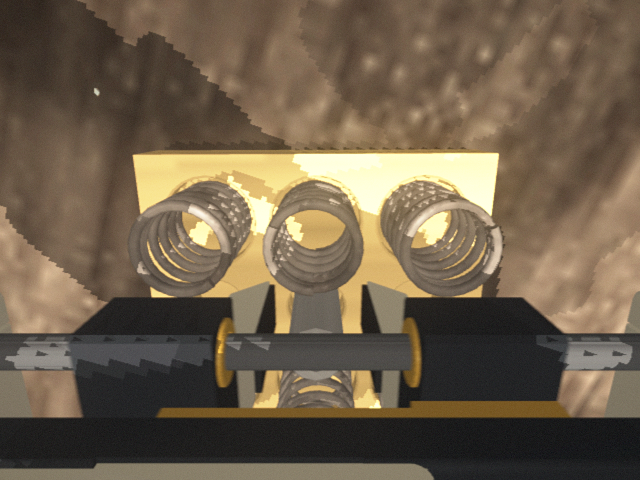

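The wrist view shows the fingers either side of the pin (top seen near (315,325)) and the springs standing. The tool sits about 4 mm off towards spring_1 at (312,240). I shift it, then close.

```bash
python3 -m handwheel '[[[-0.002,0,0,0,0,0,0.39],[-0.0017,0,0,0,0,0,0.39],[0,0,0,0,0,0,0.39],[0,0,0,0,0,0,0.3],[0,0,0,0,0,0,0.2],[0,0,0,0,0,0,0.1],[0,0,0,0,0,0,0.1],[0,0,0,0,0,0,0.1],[0,0,0,0,0,0,0.1],[0,0,0,0,0,0,0.1],[0,0,0,0,0,0,0.1]]]' 20
```

```text
t: 5.78
ee_pos: [0.5726, -0.1964, 0.0597]
tcp_rot: [-0.0, 0.584, 0.811, 0.0]
contact_force: [0.2, -0.9, 0.3]
finger_gap: 0.235
finger_force: 20.0
```

```bash
python3 -m handwheel '[[[0,0,-0.003,0,0,0,0],[0,0,-0.006,0,0,0,0],[0,0,-0.008,0,0,0,0],[0,0,-0.01,0,0,0,0],[0,0,-0.012,0,0,0,0],[0,0,-0.014,0,0,0,0],[0,0,-0.015,0,0,0,0],[0,0,-0.015,0,0,0,0],[0,0,-0.014,0,0,0,0],[0,0,-0.01,0,0,0,0],[0,0,-0.005,0,0,0,0],[0,0,0,0,0,0,0]]]' 20
python3 - <<'E'
from h import *
from workcell import bot
st=bot.read_state(); delta(st,[.5565,.1155,.172],np.radians(16.2))
s=bot.snapshot("wrist"); cv2.imwrite("pics/wrist3.png",s["color"][:,:,::-1])
E
```

```text
t: 6.78
ee_pos: [0.5732, -0.1967, 0.1734]
tcp_rot: [0.001, 0.584, 0.811, 0.0]
contact_force: [0.1, 0.1, -0.9]
finger_gap: 0.233
finger_force: 20.0
t 6.78 tcp [ 0.5732 -0.1967  0.1734] turn [0.0021 0.0018 0.0397] shift now [0.3014 0.0831 0.001 ] shift after turn [0.3044 0.071  0.0014]
```

View pics/wrist3.png

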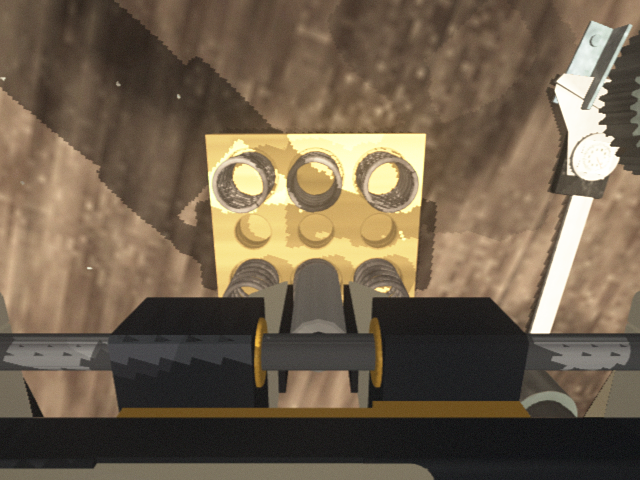

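The pin is held, the middle pocket at (316,228) is empty, and the spring at (315,180) is standing. I carry it to the tray.

```bash
python3 -m handwheel '[[[0,0,0,0,0,0.04,0],[0.012,0.003,0,0,0,0,0],[0.024,0.0055,0,0,0,0,0],[0.03,0.007,0,0,0,0,0],[0.036,0.0085,0,0,0,0,0],[0.036,0.0085,0,0,0,0,0],[0.036,0.0085,0,0,0,0,0],[0.036,0.0085,0,0,0,0,0],[0.036,0.0085,0,0,0,0,0],[0.03,0.007,0,0,0,0,0],[0.02,0.004,0,0,0,0,0],[0.008,0.002,0,0,0,0,0]]]' 20 && python3 -m handwheel '[[[0,0,0,0,0,0,0],[0,0,0,0,0,0,0],[0,0,0,0,0,0,0]]]' 20
python3 - <<'E'
from h import *
from workcell import bot
st=bot.read_state(); delta(st,[.5565,.1155,.0585],np.radians(16.2))
s=bot.snapshot("wrist"); p,r=pose(st)
W=np.eye(4);W[:3,:3]=r.as_matrix();W[:3,3]=p; T=W@s["T_tool_cam"]
cv2.imwrite("pics/wrist4.png",s["color"][:,:,::-1])
np.savez("wrist4.npz",W=T,**s)
E
```

```text
t: 7.83
ee_pos: [0.5546, 0.1192, 0.1709]
tcp_rot: [-0.001, 0.599, 0.801, -0.0]
contact_force: [-0.0, -0.8, -1.5]
finger_gap: 0.233
finger_force: 20.0
t: 8.08
ee_pos: [0.5561, 0.1143, 0.1714]
tcp_rot: [-0.0, 0.601, 0.799, -0.0]
contact_force: [-0.3, -0.2, -0.9]
finger_gap: 0.234
finger_force: 20.0
t 8.08 tcp [0.5561 0.1143 0.1714] turn [-0.0006  0.0002 -0.0009] shift now [0.0011 0.0008 0.1129] shift after turn [0.001  0.0007 0.1129]
```

View pics/wrist4.png

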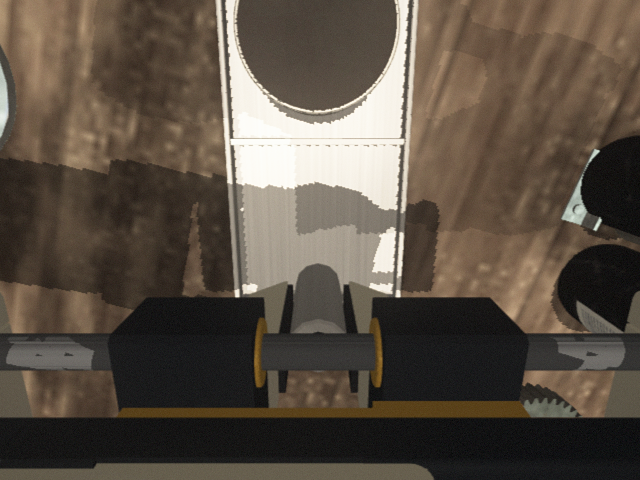

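The tray's divider is at (318,142) and its rims at x≈237 and x≈403. The tool is centred across the bay and square to it, with the pin upright. I lower it, easing onto the floor.

```bash
python3 -m handwheel '[[[0.001,0,0.008,0,0,0,0],[0,0,0.014,0,0,0,0],[0,0,0.016,0,0,0,0],[0,0,0.016,0,0,0,0],[0,0,0.016,0,0,0,0],[0,0,0.014,0,0,0,0],[0,0,0.01,0,0,0,0],[0,0,0.008,0,0,0,0],[0,0,0.004,0,0,0,0],[0,0,0.002,0,0,0,0],[0,0,0,0,0,0,0],[0,0,0,0,0,0,0]]]' 20; python3 -m handwheel '[[[0,0,0.001,0,0,0,0],[0,0,0.001,0,0,0,0],[0,0,0.001,0,0,0,0],[0,0,0,0,0,0,0]]]' 20
```

```text
t: 9.13
ee_pos: [0.5563, 0.1163, 0.0643]
tcp_rot: [0.0, 0.601, 0.8, 0.0]
contact_force: [0.3, -0.7, -2.0]
finger_gap: 0.236
finger_force: 20.0
t: 9.47
ee_pos: [0.5559, 0.1163, 0.0607]
tcp_rot: [0.0, 0.601, 0.8, 0.0]
contact_force: [0.6, 0.8, -0.5]
finger_gap: 0.234
finger_force: 20.0
```

```bash
python3 -m handwheel '[[[0,0,0.0007,0,0,0,0],[0,0,0.0007,0,0,0,0],[0,0,0,0,0,0,0]]]' 20; python3 -m handwheel '[[[0,0,0.0007,0,0,0,0],[0,0,0.0007,0,0,0,0],[0,0,0,0,0,0,0]]]' 20
```

```text
t: 9.72
ee_pos: [0.5558, 0.1163, 0.0592]
tcp_rot: [-0.0, 0.601, 0.8, -0.0]
contact_force: [0.2, -0.4, -1.2]
finger_gap: 0.238
finger_force: 20.0
t: 9.97
ee_pos: [0.5558, 0.1163, 0.0577]
tcp_rot: [-0.0, 0.601, 0.8, -0.0]
contact_force: [-0.6, -0.2, -2.7]
finger_gap: 0.231
finger_force: 20.0
```

```bash
python3 -m handwheel '[[[0,0,0.0005,0,0,0,0],[0,0,0.0005,0,0,0,0],[0,0,0,0,0,0,0]]]' 20
```

```text
t: 10.22
ee_pos: [0.5559, 0.1163, 0.0576]
tcp_rot: [0.0, 0.601, 0.8, 0.0]
contact_force: [-1.5, -0.3, 5.3]
finger_gap: 0.235
finger_force: 20.0
```

The force rose to about 5 N upward, so the pin is on the floor. I release it gently and retreat.

```bash
python3 -m handwheel '[[[0,0,0,0,0,0,0],[0,0,0,0,0,0,0],[0,0,0,0,0,0,0.26],[0,0,0,0,0,0,0.28],[0,0,0,0,0,0,0.32],[0,0,0,0,0,0,0.4],[0,0,0,0,0,0,0.5],[0,0,0,0,0,0,0.6],[0,0,0,0,0,0,0.7],[0,0,0,0,0,0,0.7],[0,0,0,0,0,0,0.7],[0,0,0,0,0,0,0.7]]]' 4; python3 -m handwheel '[[[0,0,-0.005,0,0,0,0.7],[0,0,-0.01,0,0,0,0.7],[0,0,-0.015,0,0,0,0.7],[0,0,-0.02,0,0,0,0.7],[0,0,-0.02,0,0,0,0.7],[0,0,-0.02,0,0,0,0.7],[0,0,-0.02,0,0,0,0.7],[0,0,-0.02,0,0,0,0.7],[0,0,-0.01,0,0,0,0.7],[0,0,0,0,0,0,0.7],[0,0,0,0,0,0,0.7]]]'
python3 - <<'E'
from h import *
from workcell import bot
st=bot.read_state(); s=bot.snapshot("wrist"); p,r=pose(st); t=bot.snapshot("scene")
W=np.eye(4);W[:3,:3]=r.as_matrix();W[:3,3]=p; P=cloud(s,W@s["T_tool_cam"])
ok=((P[...,2]>.05)&(P[...,2]<.08)&(s["range_z"]>0)).astype(np.uint8)
n,l,sg,c=cv2.connectedComponentsWithStats(ok)
for i in range(1,n):
    if sg[i,4]>100: print(sg[i,4],c[i].round(1),P[l==i].mean(0).round(4),P[l==i][:,2].max())
cv2.imwrite("pics/end.png",np.hstack([cv2.resize(x["color"],(400,300)) for x in(s,t)])[:,:,::-1])
E
```

```text
t: 11.22
ee_pos: [0.5559, 0.1163, 0.0569]
tcp_rot: [-0.0, 0.601, 0.8, 0.0]
contact_force: [-0.2, 0.1, -0.8]
finger_gap: 0.695
finger_force: 0.0
t: 12.13
ee_pos: [0.5559, 0.1163, 0.1972]
tcp_rot: [0.0, 0.601, 0.8, 0.0]
contact_force: [0.7, 0.3, -0.4]
finger_gap: 0.697
finger_force: 0.0
14810 [315.5  52. ] [0.5235 0.2281 0.0686] 0.07119020756965466
2608 [617.7 189.8] [0.7417 0.2038 0.0648] 0.0799998704671559
833 [317.2 235.4] [0.5569 0.1162 0.0604] 0.06596455376768195
1972 [604.3 277. ] [0.7625 0.1446 0.065 ] 0.07999814726057763
```

View pics/end.png

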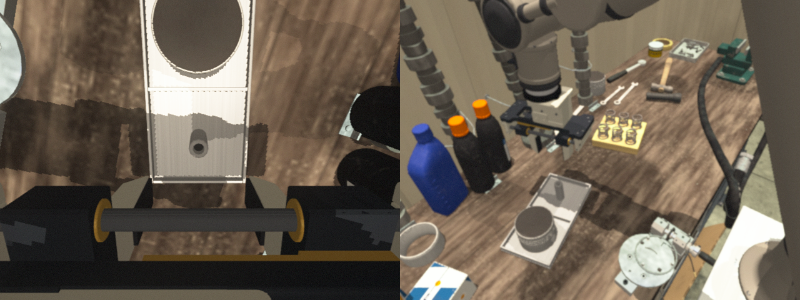

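The pin stands upright in the middle of the empty bay (left view, (198,145)), its top at about 64 mm. The springs are still standing in the rack (right view, (620,132)). The gripper is clear.

```bash
python3 -c "
from workcell import bot
print(bot.hand_in())"
```

```text
the job is handed in; nothing more can be done
None
```

The job is handed in at about 12 s of the 37 s allowed: the gudgeon pin stands upright in the middle of the tray's empty bay beside the piston, and the springs are still standing in the rack.

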